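# Put a spacer bar away in its sliding-cover case

### The job

First slide the cover of the wooden case all the way back until it stops. Then draw the silver metal bar out of the rack by its free end, lay it flat on the table and let go of it; take it again at its middle, lower it (do not drop it) into the green cradle inside the case and let go. Last, slide the cover fully shut over it, leaving the oak strip, tape measure and tin where they are.

Things in the scene. Friction and masses are not known exactly. Their poses are not given: they have to be found in the camera images.
- bar_case: Fixed light wooden case, 104 (x) x 138 (y) x 46 (z) mm, bolted down; origin at the centre of its underside, z up, y along its length. Inside: 88 mm wide (|x| < 44), 122 mm long (|y| < 61), floor 6 mm above the table. Side walls and -y end wall reach 46 mm above the table, the +y end wall 36 mm (the open cover passes over it).
- cradle (a point): Centre of the case's inner floor, 6 mm above the table; axes as the case's. The bar lies along y. At each end (|y| 25 to 61) two green blocks, tops 32 mm above the table, leave a channel 31 mm wide (|x| < 15.5) down to the floor; in the middle (|y| < 25) the full 88 mm width is free for fingers. Seated, the bar's centre is 11.5 mm above this point, in x within 5 mm, in y within 6.
- cover (a joint): The case's sliding cover, in m: 0 = shut, 0.124 = fully back against its stop, having slid along the case's +y; then the inside is fully uncovered. It may start ajar by up to 0.025. It stays where it is left; sliding takes about 2 N. Brown board 95 x 128 x 4 mm in grooves, its top 40.5 mm above the table.
- cover_grip (a point): Middle of the dark wooden grip rib on top of the cover, 51.5 mm above the table. The rib is 12 mm thick along the case's y (the sliding direction), 56 mm long along the case's x, and rises from 40.5 to 62.5 mm above the table. Axes as the case's. Above the case's centre when shut, it moves with the cover.
- bar_rack: Fixed brown wooden rack, 117 (x) x 70 (y) x 40 (z) mm; origin at the centre of its underside. Three pigeon-holes at x = -36, 0, 36 mm, each 27 mm wide, 28 mm high, floor 6 mm above the table, open at the front face y = -35 mm. The metal bar lies in one outer hole, the oak strip in the other (which is which varies); the middle one is empty. A 20 mm high iron frame lies to its left.
- bar_center (a point): Centre of the loose silver-grey metal bar, 21 (x) x 109 (y) x 23 (z) mm, about 0.19 kg, long axis y. It starts in a pigeon-hole, y along the rack's y, centre 17.5 mm above the table and 31 to 38 mm from the rack's origin towards -y: 50 to 58 mm of it sticks out. It clears the hole once drawn 66 mm along the rack's -y. Lying on the table its centre is 11.5 mm high.
- strip_center (a point): Centre of the loose oak strip, 19 x 117 (y) x 17 mm, brown wood, in the other outer pigeon-hole, sticking out likewise. Stays there.
- tape_center (a point): Centre of the black round tape measure, 66 x 64 x 31 mm, on the table beyond the case. Leave it.
- tin_center (a point): Centre of the grey and white round tin, 97 mm across, 80 mm high, on the table to the far right. Leave it.

How it is judged:
By the outcome, as a careful person would: the job done as asked, in the order asked, and still so for the second after the job is handed in, with the robot touching nothing.
It also fails if it takes over 72 s, if anything falls off the work surface, if the arm or the gripper's body presses on something with over 40 N, if the wrist force passes 120 N, or if a joint passes its speed limit or range.

### The arm

A 6-joint arm with a two-finger parallel gripper is mounted at the origin on a cart in front of the work surface, level with it; the furniture and walls round the work are solid. World frame = base frame: x ahead of the robot, y to its left, z up, the work surface at z = 0. Lengths are in m, angles in rad, forces in N, time in s.
With the tool pointing down it reaches from about 0.275 to 0.725 m from the base axis. Payload 15.9 kg.
Tool frame: the origin (TCP) lies midway between the tips of the shut fingers; the grasp point (between the pads) lies 19 mm behind it; z points along the fingers, x is the direction in which the jaws open and shut, and the axes are right-handed (so a half turn about z gives the same grasp; the last joint's range is limited). The gripper opens to 85 mm and grips with 20 to 120 N. Pads are 22 mm wide; open, the fingers measure 114 mm over their backs; the gripper's body (76 mm by 85 mm) begins 54 mm behind the grasp point. The pads swing forward as they close: fully open they stand 13 mm farther back than shut.
Start: joints at [-1.261, 0.213, -0.034, 1.323, 0, 1.571], TCP at [0.152, -0.476, 0.231] pointing down, gripper open.
Joint ranges: [-2.98, 2.98], [-0.74, 1.72], [-1.14, 1.35], [-2.1, 2.04], [-1.57, 1.44], [-3.14, 3.14]. Speed limits (rad/s): [1.89, 1.89, 2.39, 2.57, 3.14, 3.14].

### API

Orientations are given as a unit quaternion [w, x, y, z].
In Python, from rig import get_obs, camera, sign_off gives the robot as it stands.
- The arm moves only by the tool servo_tool, never from a script. Its argument "increments" is one flat list of numbers, 4 for each row, row after row: the shift along the tool's x, y, z in m, then the turn about the tool's z in rad. A call has 1 to 20 rows; each row shifts and turns the pose as measured when the row begins, along the tool's axes as they then stand; what a row does not reach is not made up. A row lasts 1/8 s, in which the tool goes at most 62.5 mm and 10.7 degrees, less where a joint would pass 70% of its speed; a pose out of reach is approached as far as the arm can. A call is refused whole if a number of a shift passes 0.0625 or a number of a turn 0.188, either way. A call with a gripper value outside its range is refused whole. "fingers" is the opening, from 0 (shut) to 1 (fully open), set as the call begins (left out, the last holds). The fingers move at their own pace and stop on an object; "squeeze" is the grip in N (left out, the last holds). Time passes only in rows, so rows that do not move let the fingers close. It gives the time, the measured TCP pose, the force and the opening at its end, in the units of the state.
- get_obs(): the state, without advancing time (a new reading comes with each control period).
- camera(name): name is "side" or "top" or "wrist"; returns a dict with "img" (420x560x3 uint8, red, green, blue), "range_z" (420x560 float32, m along the optical axis (not along the pixel's ray), 0 where there is no reading), "K" (3x3 intrinsics, pixels), "world_from_camera" (4x4, takes a point from camera to world coordinates). Camera axes: x right, y down, z forward; pixel columns grow to the right and rows downward; lengths in m; the calibration is good to about 2 mm. A picture is of the moment at which its call begins.
- sign_off(): hands the job in, once; it reports no verdict.
The state is a dict: "time_s": time; "qpos": joint angles; "joint_velocities": joint speeds; "effort": joint torques, N m; "tcp_pos": TCP position; "orientation": TCP orientation; "force": force on the tool from outside, world axes, zero at the start; "torque": the same for the moment, N m; "grip_width": opening from 0.0 (shut) to 1.0 (fully open).
Only numpy, scipy, OpenCV 4.12 (cv2) and the standard library are available. Lean on these libraries where they do the work, as an engineer would, in place of code of your own. Each camera call takes 0.05 s, during which the arm holds its last target.

## Working session

There is one attempt and no reset: what is moved stays moved. The work goes in short steps, Python scripts to look and compute and a tool call to move; the robot and the scene stay as the last step left them, time stands still between calls to the robot, and variables do not carry over. Pictures are saved under pics/ and viewed, and the job is handed in when it is done.

Besides the shell and the picture viewer there is one more tool, called after "Call:" as name(argument=value, ...) on one line, values as JSON. servo_tool: Moves the arm, as the interface text tells. Its arguments: {"type":"object","properties":{"increments":{"type":"array","items":{"type":"number"}},"fingers":{"type":"number"},"squeeze":{"type":"number"}},"required":["increments"]}

```bash
ls; mkdir -p pics; python3 - <<'E'
from rig import get_obs,camera
import cv2,numpy as np
o=get_obs();print({k:np.round(v,3).tolist() for k,v in o.items()})
for n in("top","side","wrist"):
    c=camera(n);cv2.imwrite(f"pics/{n}0.png",c["img"][:,:,::-1]);np.savez(f"{n}0.npz",**c)
    print(n,c["K"].round(1).tolist(),c["world_from_camera"].round(3).tolist())
E
```

```text
pics
{'time_s': 0.0, 'qpos': [-1.261, 0.213, -0.035, 1.324, 0.0, 1.571], 'joint_velocities': [0.0, 0.001, -0.001, -0.002, -0.0, 0.001], 'effort': [-0.0, -68.617, 48.712, 0.017, -0.0, -0.0], 'tcp_pos': [0.152, -0.476, 0.231], 'orientation': [-0.0, 0.808, -0.59, -0.0], 'force': [0.053, -0.197, -0.08], 'torque': [-0.024, -0.007, 0.007], 'grip_width': 0.996}
top [[488.6, 0.0, 284.2], [0.0, 488.6, 211.5], [0.0, 0.0, 1.0]] [[0.021, -0.992, 0.124, 0.45], [-1.0, -0.02, 0.01, 0.093], [-0.007, -0.124, -0.992, 1.191], [0.0, 0.0, 0.0, 1.0]]
side [[483.2, 0.0, 284.5], [0.0, 483.2, 208.6], [0.0, 0.0, 1.0]] [[-0.949, -0.194, 0.248, 0.371], [-0.314, 0.531, -0.787, 0.816], [0.021, -0.825, -0.565, 0.59], [0.0, 0.0, 0.0, 1.0]]
wrist [[343.8, 0.0, 272.1], [0.0, 343.8, 213.1], [0.0, 0.0, 1.0]] [[0.305, -0.909, -0.283, 0.224], [-0.952, -0.291, -0.089, -0.452], [-0.002, 0.297, -0.955, 0.373], [0.0, 0.0, 0.0, 1.0]]
```

View pics/top0.png

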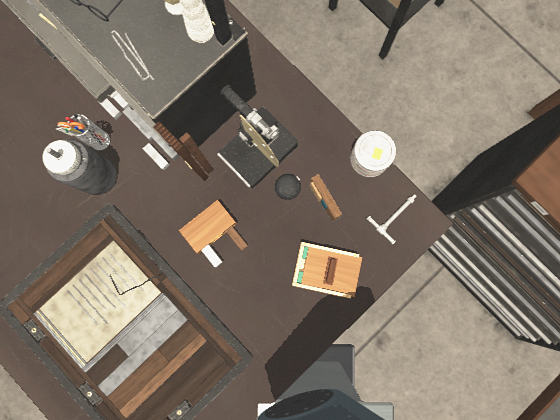

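View pics/side0.png

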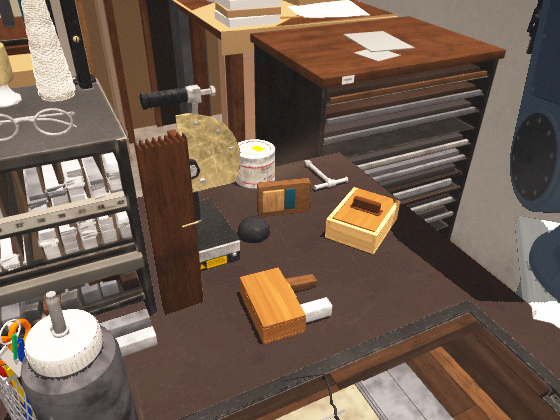

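```bash
cat > h.py <<'E'
import numpy as np,cv2
def ray(c,u,v):
    K=c["K"];T=c["world_from_camera"];d=T[:3,:3]@np.array([(u-K[0,2])/K[0,0],(v-K[1,2])/K[1,1],1.]);return T[:3,3],d
def onplane(c,u,v,z):
    o,d=ray(c,u,v);return o+d*(z-o[2])/d[2]
def cloud(c):
    K=c["K"];T=c["world_from_camera"];v,u=np.mgrid[:420,:560];z=c["range_z"]
    p=np.stack([(u-K[0,2])/K[0,0]*z,(v-K[1,2])/K[1,1]*z,z],-1);P=p@T[:3,:3].T+T[:3,3];P[z<=0]=np.nan;return P
def two(c1,p1,c2,p2):
    o1,d1=ray(c1,*p1);o2,d2=ray(c2,*p2)
    s=np.linalg.lstsq(np.stack([d1,-d2],1),o2-o1,rcond=None)[0]
    a=o1+d1*s[0];b=o2+d2*s[1];return (a+b)/2,np.linalg.norm(a-b)
def crop(c,x0,x1,y0,y1,f,name):
    i=c["img"][y0:y1,x0:x1,::-1];cv2.imwrite(name,cv2.resize(i,None,fx=f,fy=f,interpolation=cv2.INTER_CUBIC))
E
python3 - <<'E'
from h import *
t=np.load("top0.npz");s=np.load("side0.npz")
crop(t,170,380,170,310,3.8,"pics/tc.png");crop(s,220,420,170,350,3.3,"pics/sc.png")
P=cloud(t);
for n,(u,v) in dict(rack=(205,220),bar=(212,256),strip=(236,239),cover=(312,270),table=(270,230),case=(300,292),grip=(331,269)).items(): print(n,P[v,u].round(4))
P=cloud(s)
for n,(u,v) in dict(rack=(270,295),bar=(315,305),strip=(303,281),cover=(350,215),grip=(368,202)).items(): print(n,P[v,u].round(4))
E
```

```text
rack [0.5701 0.2921 0.0381]
bar [0.4854 0.2729 0.0326]
strip [0.5276 0.2187 0.0206]
cover [0.4574 0.0364 0.0411]
table [0.5525 0.1384 0.0016]
case [0.4046 0.0626 0.0033]
grip [ 0.4604 -0.0059  0.0645]
rack [0.5567 0.2902 0.0408]
bar [0.4858 0.2753 0.0284]
strip [0.5222 0.2184 0.0188]
cover [0.4825 0.0271 0.0405]
grip [0.4535 0.0028 0.0629]
```

View pics/tc.png

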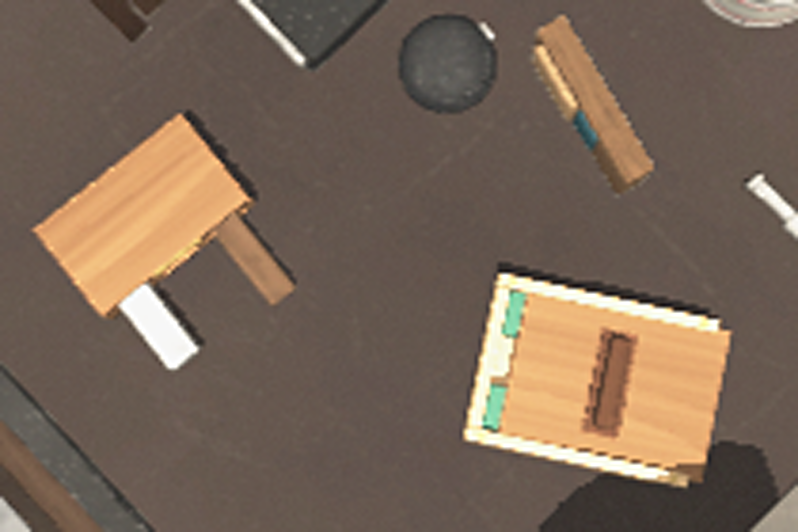

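View pics/sc.png

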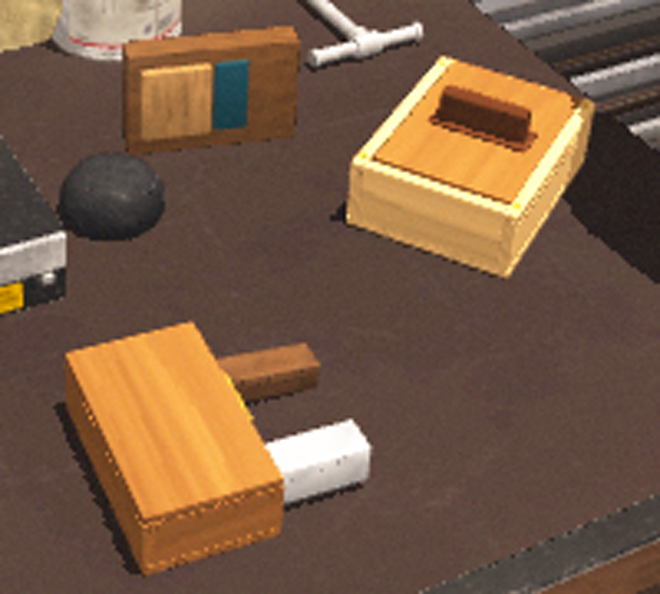

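```bash
cat > m.py <<'E'
from h import *
def rect(c,mask,z,name,reg=None):
    m=mask.astype(np.uint8)
    n,l,st,_=cv2.connectedComponentsWithStats(m)
    if n<2: print(name,"none");return
    k=1+np.argmax(st[1:,4]);m=(l==k).astype(np.uint8)
    cs=max(cv2.findContours(m,cv2.RETR_EXTERNAL,cv2.CHAIN_APPROX_NONE)[0],key=len)[:,0]
    w=np.array([onplane(c,u,v,z)[:2] for u,v in cs])
    r=cv2.minAreaRect((w*1000).astype(np.float32));b=cv2.boxPoints(r)
    e=b[1]-b[0];f=b[2]-b[1]
    if np.hypot(*e)<np.hypot(*f): e=f
    print(name,"px",st[k,4],"centre",np.round(r[0],1),"size",np.round(r[1],1),"long axis deg",round(float(np.degrees(np.arctan2(e[1],e[0]))%180),1))
    return r
def box(m,x0,x1,y0,y1):
    o=np.zeros_like(m);o[y0:y1,x0:x1]=m[y0:y1,x0:x1];return o
E
python3 - <<'E'
from m import *
c=dict(np.load("top0.npz"));s=dict(np.load("side0.npz"))
for nm,c,bb in(("top",c,dict(b=(195,230,240,275),s=(225,250,222,255),r=(170,245,190,260),g=(318,345,250,292),cs=(285,370,235,302))),("side",s,dict(b=(290,340,290,325),s=(285,322,270,300),r=(235,310,262,345),g=(345,390,190,220),cs=(318,405,180,260)))):
    hsv=cv2.cvtColor(c["img"],cv2.COLOR_RGB2HSV);H,S,V=[hsv[...,i].astype(int) for i in range(3)]
    P=cloud(c);Z=P[...,2]
    print(nm)
    rect(c,box((S<40)&(V>140),*bb["b"])&(Z>.022),.029,"bar")
    rect(c,box((S>110)&(V>150)&(H<20),*bb["r"])&(Z>.034),.040,"rack")
    rect(c,box((V<130)&(Z>.052),*bb["g"]),.0625,"grip")
    rect(c,box((Z>.036)&(Z<.058),*bb["cs"]),.046,"case")
    rect(c,box((Z>.012)&(Z<.027)&(S>60),*bb["s"]),.023,"strip")
    m=box((H>60)&(H<95)&(S>80),*bb["cs"])
    print("green",[np.round(onplane(c,*np.argwhere(m)[i][::-1],.032),3).tolist() for i in (0,-1)] if m.any() else None)
E
```

```text
top
bar px 200 centre [486.9 274.9] size [53.5 20.9] long axis deg 40.6
rack px 1426 centre [555.4 286.4] size [ 71.3 116. ] long axis deg 130.2
grip px 4 centre [443.2   2.9] size [6.8 0. ] long axis deg 0.6
case px 2470 centre [458.8   0.8] size [146.1 103.9] long axis deg 78.9
strip px 207 centre [530.4 217.3] size [61.8 19. ] long axis deg 40.3
green [[0.511, 0.056, 0.032], [0.429, 0.064, 0.032]]
side
bar px 348 centre [482.7 277.3] size [47.1 26.6] long axis deg 40.5
rack px 2326 centre [554.7 290.3] size [ 72.7 121.7] long axis deg 130.4
grip px 113 centre [456.4   9.1] size [20.4 54.6] long axis deg 175.1
case px 2174 centre [458.6  13. ] size [153.  107.5] long axis deg 78.9
strip px 288 centre [524.2 222. ] size [48.5 28. ] long axis deg 40.5
green None
```

Call:
servo_tool(increments=[-0.036,-0.044,0,0,-0.036,-0.044,0,0,-0.036,-0.044,0,0,-0.036,-0.044,0,0,-0.036,-0.044,0,0,-0.036,-0.044,0,0,-0.036,-0.044,0,0,-0.036,-0.044,0,0,-0.036,-0.044,0,0,-0.036,-0.044,0,0], fingers=1, squeeze=40)

```text
time_s: 1.4
tcp_pos: [0.4688, 0.0136, 0.2303]
orientation: [-0.001, 0.806, -0.592, -0.0]
force: [1.1, -1.2, -0.3]
grip_width: 0.999
```

```bash
python3 -c "
from rig import get_obs;o=get_obs();print(o['time_s'],o['qpos'],o['tcp_pos'],o['orientation'])"
```

```text
1.4 [ 2.80888847e-02  1.48796797e-01 -1.15215540e-01  1.30616727e+00
  1.25841402e-03  2.86667564e+00] [0.46884367 0.01357007 0.23027371] [-6.85846344e-04  8.05726456e-01 -5.92287419e-01 -1.43535829e-04]
```

Call:
servo_tool(increments=[0,0,0,-0.177,0,0,0,-0.177,0,0,0,-0.177,0,0,0,-0.177,0,0,0,-0.177,0,0,0,-0.177,0,0,0,-0.177,0,0,0,-0.177,0,0,0,-0.177,0,0,0,-0.177,0,0,0,-0.177,0,0,0,-0.177,0,0,0,-0.177,0,0,0,-0.177,0,0,0,-0.177])

```text
time_s: 3.28
tcp_pos: [0.4682, 0.018, 0.2264]
orientation: [-0.003, 0.739, 0.674, -0.002]
force: [-0.3, 0.0, -0.2]
grip_width: 1.004
```

```bash
cat > st.py <<'E'
from rig import get_obs,camera
from m import *
from scipy.spatial.transform import Rotation as R
def st():
    o=get_obs();q=o["orientation"];M=R.from_quat([q[1],q[2],q[3],q[0]]).as_matrix()
    print("t",o["time_s"],"tcp",o["tcp_pos"].round(4) if hasattr(o["tcp_pos"],"round") else o["tcp_pos"],"xang",round(float(np.degrees(np.arctan2(M[1,0],M[0,0]))),2),"zax",M[:,2].round(3),"q6",round(float(o["qpos"][5]),2),"F",np.round(o["force"],1),"w",round(float(o["grip_width"]),3))
    return np.array(o["tcp_pos"]),M
def rel(p,ang=None):
    t,M=st();print("tool shift",(M.T@(np.array(p)-t)).round(4))
    if ang is not None:
        a=np.degrees(np.arctan2(M[1,0],M[0,0]));d=(ang-a+180)%360-180;print("turn about tool z",round(float(-np.radians(d)),4))
def shot(n,f):
    c=camera(n);np.savez(f+".npz",**c);cv2.imwrite(f"pics/{f}.png",c["img"][:,:,::-1]);return c
E
python3 - <<'E'
from st import *
st();shot("wrist","w1")
E
```

```text
t 3.275 tcp [0.4682 0.018  0.2264] xang 84.77 zax [-0.008  0.001 -1.   ] q6 0.13 F [-0.3  0.  -0.2] w 1.004
```

View pics/w1.png

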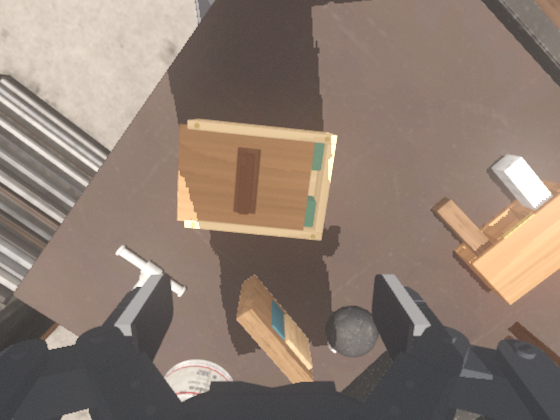

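```bash
python3 - <<'E'
from st import *
c=dict(np.load("w1.npz"));t=dict(np.load("top0.npz"))
hsv=cv2.cvtColor(c["img"],cv2.COLOR_RGB2HSV);H,S,V=[hsv[...,i].astype(int) for i in range(3)]
P=cloud(c);Z=P[...,2]
print("cover z",np.nanmedian(Z[150:200,195:230]),"grip z",np.nanmedian(Z[160:205,243:252]),hsv[180,246],hsv[180,215])
rect(c,box((V<115)&(S>110),225,270,140,225)&(Z>.055),.0625,"grip")
rect(c,box((Z>.0575),225,270,140,225),.0625,"gripz")
rect(c,box((Z>.037)&(Z<.058),160,350,100,260),.046,"case")
rect(c,box((Z>.043)&(Z<.058),160,350,100,260),.046,"rim")
crop(c,160,350,105,255,4,"pics/w1c.png");crop(t,285,370,235,305,8,"pics/t0c.png")
E
```

```text
cover z 0.04026591567954718 grip z 0.06214229729058343 [ 11 118 121] [ 14 118 169]
grip none
gripz px 775 centre [457.1  -4.4] size [11.9 55.5] long axis deg 168.8
case px 14362 centre [458.8   2.4] size [144.9 104.1] long axis deg 78.9
rim px 3210 centre [459.7   6.2] size [137.  103.8] long axis deg 78.9
```

View pics/w1c.png

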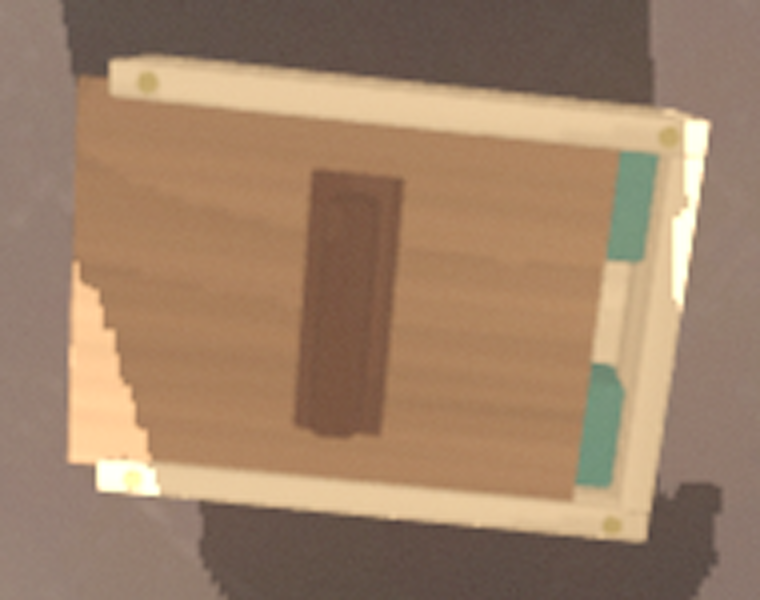

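View pics/t0c.png

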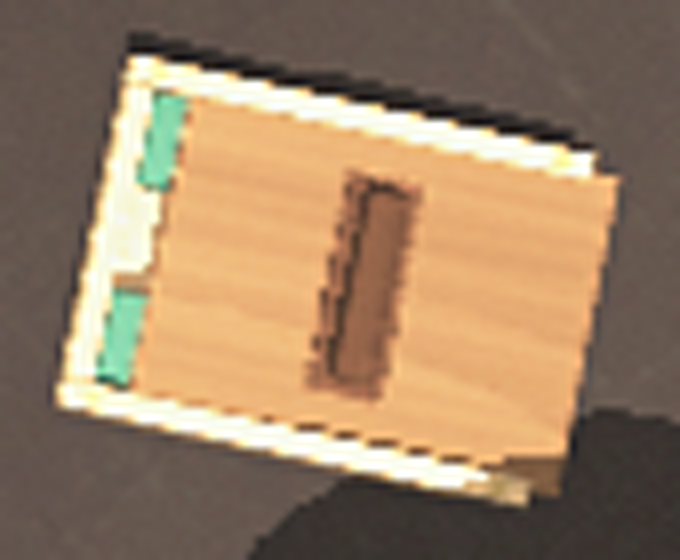

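```bash
python3 - <<'E'
from st import *
rel([.4571,-.0044,.0445],78.9)
E
```

```text
t 3.325 tcp [0.4682 0.018  0.2264] xang 85.33 zax [-0.008  0.001 -1.   ] q6 0.12 F [ 0.4  0.9 -0.2] w 1.0
tool shift [-0.0233 -0.0078  0.1819]
turn about tool z 0.1122
```

Call:
servo_tool(increments=[-0.012,-0.004,0.03,0.06,-0.012,-0.004,0.03,0.05,0,0,0.03,0,0,0,0.02,0,0,0,0,0])

```text
time_s: 3.95
tcp_pos: [0.456, -0.0055, 0.1131]
orientation: [-0.003, 0.777, 0.629, -0.003]
force: [-0.3, 0.1, -0.8]
grip_width: 0.996
```

```bash
python3 - <<'E'
from st import *
rel([.4571,-.0044,.0445],78.9)
E
```

```text
t 3.95 tcp [ 0.456  -0.0055  0.1131] xang 77.98 zax [-0.008  0.001 -1.   ] q6 0.2 F [-0.3  0.1 -0.8] w 0.996
tool shift [0.0013 0.0014 0.0686]
turn about tool z -0.0161
```

Call:
servo_tool(increments=[0.001,0.001,0.03,-0.016,0,0,0.025,0,0,0,0.01,0,0,0,0.003,0,0,0,0,0])

```text
time_s: 4.58
tcp_pos: [0.4599, -0.0045, 0.0479]
orientation: [-0.001, 0.774, 0.633, -0.0]
force: [0.8, 0.2, 0.5]
grip_width: 0.999
```

```bash
python3 - <<'E'
from st import *
rel([.4571,-.0044,.0445],78.9)
E
```

```text
t 4.575 tcp [ 0.4599 -0.0045  0.0479] xang 78.56 zax [-0.002  0.001 -1.   ] q6 0.19 F [0.8 0.2 0.5] w 0.999
tool shift [-0.0005 -0.0027  0.0034]
turn about tool z -0.0059
```

Call:
servo_tool(increments=[0,-0.002,0.003,-0.006,0,0,0,0,0,0,0,0,0,0,0,0,0,0,0,0,0,0,0,0,0,0,0,0,0,0,0,0], fingers=0, squeeze=40)

```text
time_s: 5.58
tcp_pos: [0.4588, -0.0041, 0.0464]
orientation: [-0.0, 0.772, 0.635, 0.0]
force: [-0.4, 0.0, 1.3]
grip_width: 0.131
```

Call:
servo_tool(increments=[-0.01,0,0,0,-0.015,0,0,0,-0.015,0,0,0,-0.015,0,0,0,-0.015,0,0,0,-0.015,0,0,0,-0.01,0,0,0])

```text
time_s: 6.45
tcp_pos: [0.4393, -0.1039, 0.0464]
orientation: [-0.001, 0.772, 0.635, 0.001]
force: [0.3, 2.5, 2.6]
grip_width: 0.126
```

```bash
python3 - <<'E'
from st import *
e=np.array([-.1925,-.981]);g=np.array([.4597,.0062])+.124*e
t,M=st();print((t[:2]-[.4597,.0062])@e,(t[:2]-[.4597,.0062])@[-.981,.1925])
rel([*g,t[2]],78.9)
E
```

```text
t 6.45 tcp [ 0.4393 -0.1039  0.0464] xang 78.89 zax [ 0.001  0.002 -1.   ] q6 -0.04 F [0.3 2.5 2.6] w 0.126
0.11195760787155108 -0.0011417151914974008
t 6.45 tcp [ 0.4393 -0.1039  0.0464] xang 78.89 zax [ 0.001  0.002 -1.   ] q6 -0.04 F [0.3 2.5 2.6] w 0.126
tool shift [-0.012  -0.0011 -0.    ]
turn about tool z -0.0001
```

Call:
servo_tool(increments=[-0.008,0,0,0,-0.006,0,0,0,-0.004,0,0,0,-0.003,0,0,0])

```text
time_s: 6.95
tcp_pos: [0.4366, -0.1174, 0.0464]
orientation: [-0.007, 0.771, 0.637, 0.009]
force: [4.5, 28.6, 6.9]
grip_width: 0.125
```

Call:
servo_tool(increments=[0.002,0,0,0,0,0,0,0,0,0,0,0,0,0,-0.03,0,0,0,-0.05,0,0,0,-0.05,0], fingers=1)

```text
time_s: 7.7
tcp_pos: [0.4337, -0.1184, 0.1763]
orientation: [-0.01, 0.77, 0.637, 0.006]
force: [0.9, -1.3, -0.3]
grip_width: 0.996
```

```bash
python3 - <<'E'
from st import *
st();shot("top","t2")
c=dict(np.load("t2.npz"));crop(c,270,420,220,330,5,"pics/t2c.png")
E
```

```text
t 7.7 tcp [ 0.4337 -0.1184  0.1763] xang 79.19 zax [-0.003  0.023 -1.   ] q6 -0.09 F [ 0.9 -1.3 -0.3] w 0.996
```

View pics/t2c.png

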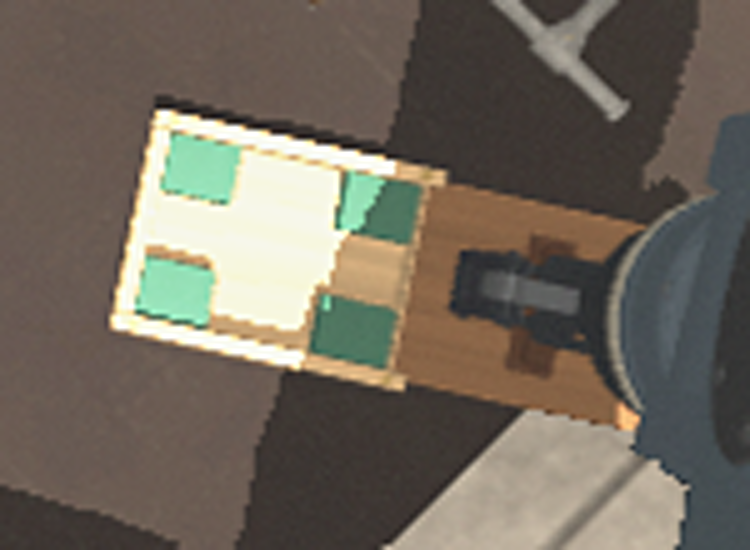

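Call:
servo_tool(increments=[0.048,-0.003,0,0,0.048,-0.003,0,0,0.048,-0.003,0,0,0.048,-0.003,0,0,0.048,-0.003,0,0,0.048,-0.003,0,0,0.048,-0.003,0,0,0.04,-0.003,0,0,0,0,0,-0.16,0,0,0,-0.16,0,0,0,-0.16,0,0,0,-0.16,0,0,0,-0.16,0,0,0,0], fingers=0.5)

```text
time_s: 9.5
tcp_pos: [0.4876, 0.2635, 0.1901]
orientation: [0.002, 0.453, 0.891, 0.009]
force: [-0.2, -0.0, 0.2]
grip_width: 0.5
```

```bash
python3 - <<'E'
from st import *
st();shot("wrist","w3");c=shot("top","t3")
t,M=st()
E
```

```text
t 9.5 tcp [0.4876 0.2635 0.1901] xang 126.13 zax [ 0.011  0.014 -1.   ] q6 -0.14 F [-0.2 -0.   0.2] w 0.5
t 9.6 tcp [0.4875 0.2636 0.1902] xang 125.96 zax [ 0.011  0.014 -1.   ] q6 -0.14 F [-0.2  0.2 -0.2] w 0.497
```

View pics/w3.png

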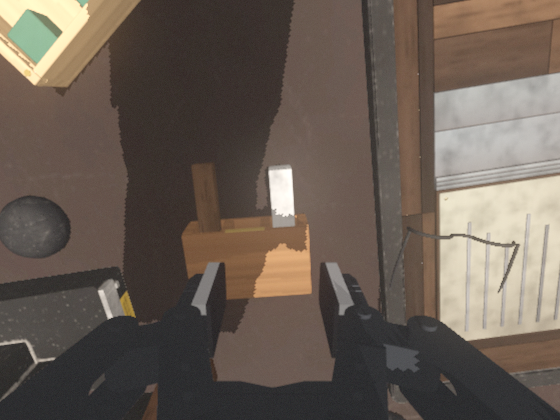

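```bash
python3 - <<'E'
from st import *
c=dict(np.load("w3.npz"))
hsv=cv2.cvtColor(c["img"],cv2.COLOR_RGB2HSV);H,S,V=[hsv[...,i].astype(int) for i in range(3)]
P=cloud(c);Z=P[...,2]
print("bar top z",np.nanmedian(Z[172:205,276:288]),"rack z",np.nanmedian(Z[245:280,220:280]),"table",np.nanmedian(Z[100:140,230:260]), "frame", np.nanmedian(P[100:200,375:385],axis=(0,1)))
r=rect(c,box((Z>.0255)&(Z<.034),262,300,155,226),.029,"bar")
print(cv2.boxPoints(r).round(1).tolist())
rect(c,box((Z>.0362)&(Z<.046),175,320,200,305),.040,"rack")
t=dict(np.load("top0.npz"))
# two-view check of bar free-end top corners: wrist (270,166),(291,165)
w=[onplane(c,270,166,.029),onplane(c,290,166,.029)];print(np.round(w,4).tolist())
E
```

```text
bar top z 0.02868435373210179 rack z 0.039933858408986445 table -0.00020427625758132062 frame [0.40049417 0.32202471 0.02040845]
bar px 1289 centre [486.7 276.4] size [54.1 20.8] long axis deg 40.3
[[459.3999938964844, 266.79998779296875], [472.79998779296875, 251.0], [514.0999755859375, 285.8999938964844], [500.6000061035156, 301.79998779296875]]
rack px 7315 centre [554.9 287.3] size [ 72.  116.3] long axis deg 130.3
[[0.4693, 0.2503, 0.029], [0.4589, 0.2646, 0.029]]
```

```bash
python3 - <<'E'
from st import *
rel([.4790,.2699,.010],130.4)
E
```

```text
t 9.6 tcp [0.4875 0.2636 0.1902] xang 125.96 zax [ 0.011  0.014 -1.   ] q6 -0.14 F [-0.2  0.2 -0.2] w 0.497
tool shift [ 0.0092 -0.0062  0.1801]
turn about tool z -0.0775
```

Call:
servo_tool(increments=[0.009,-0.006,0.02,-0.078,0,0,0.04,0,0,0,0.04,0,0,0,0.02,0,0,0,0,0])

```text
time_s: 10.22
tcp_pos: [0.4792, 0.269, 0.0674]
orientation: [0.003, 0.426, 0.905, 0.009]
force: [-0.5, -0.5, 0.5]
grip_width: 0.499
```

```bash
python3 - <<'E'
from st import *
rel([.4790,.2699,.010],130.4)
E
```

```text
t 10.225 tcp [0.4792 0.269  0.0674] xang 129.58 zax [ 0.013  0.014 -1.   ] q6 -0.18 F [-0.5 -0.5  0.5] w 0.499
tool shift [ 0.0006 -0.0007  0.0574]
turn about tool z -0.0144
```

Call:
servo_tool(increments=[0.0005,-0.0005,0.03,-0.014,0,0,0.018,0,0,0,0.008,0,0,0,0.002,0,0,0,0,0])

```text
time_s: 10.85
tcp_pos: [0.4824, 0.2715, 0.0131]
orientation: [0.005, 0.423, 0.906, 0.012]
force: [0.1, 0.4, 0.6]
grip_width: 0.498
```

```bash
python3 - <<'E'
from st import *
rel([.4790,.2699,.010],130.4)
E
```

```text
t 10.85 tcp [0.4824 0.2715 0.0131] xang 129.99 zax [ 0.018  0.017 -1.   ] q6 -0.19 F [0.1 0.4 0.6] w 0.498
tool shift [ 0.001  -0.0037  0.003 ]
turn about tool z -0.0071
```

Call:
servo_tool(increments=[0.001,-0.003,0.003,-0.007,0,0,0,0,0,0,0,0,0,0,0,0,0,0,0,0], fingers=0, squeeze=50)

```text
time_s: 11.48
tcp_pos: [0.4796, 0.2705, 0.0109]
orientation: [0.005, 0.419, 0.908, 0.012]
force: [-0.6, -0.5, -2.0]
grip_width: 0.231
```

```bash
python3 - <<'E'
from st import *
rel([.4790,.2699,.010],130.4)
E
```

```text
t 11.475 tcp [0.4796 0.2705 0.0109] xang 130.41 zax [ 0.019  0.018 -1.   ] q6 -0.2 F [-0.6 -0.5 -2. ] w 0.231
tool shift [-0.     -0.0008  0.0008]
turn about tool z 0.0001
```

Call:
servo_tool(increments=[0,-0.008,-0.0006,0,0,-0.012,-0.0005,0,0,-0.012,-0.0005,0,0,-0.012,-0.0005,0,0,-0.012,-0.0005,0,0,-0.012,-0.0005,0,0,-0.012,-0.0005,0])

```text
time_s: 12.35
tcp_pos: [0.4141, 0.2147, 0.0124]
orientation: [0.005, 0.419, 0.908, 0.012]
force: [-0.1, 0.1, -1.6]
grip_width: 0.233
```

```bash
python3 - <<'E'
from st import *
rel([.4790,.2699,.010],130.4);shot("side","s4");c=dict(np.load("s4.npz"));crop(c,220,420,170,350,3.3,"pics/s4c.png")
E
```

```text
t 12.35 tcp [0.4141 0.2147 0.0124] xang 130.4 zax [ 0.019  0.018 -1.   ] q6 -0.23 F [-0.1  0.1 -1.6] w 0.233
tool shift [-0.0001  0.0851  0.0046]
turn about tool z -0.0
```

View pics/s4c.png

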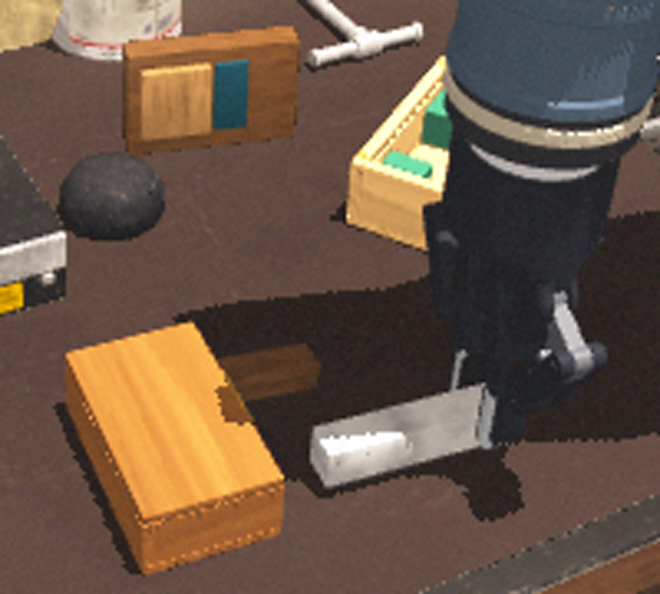

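Call:
servo_tool(increments=[0,-0.01,0,0,0,-0.01,0,0,0,0,0.003,0,0,0,0.002,0,0,0,0.001,0])

```text
time_s: 13.02
tcp_pos: [0.3971, 0.2003, 0.0055]
orientation: [0.005, 0.42, 0.908, 0.012]
force: [-0.1, 0.5, -2.8]
grip_width: 0.233
```

Call:
servo_tool(increments=[0,0,0.001,0,0,0,0.001,0])

```text
time_s: 13.28
tcp_pos: [0.3973, 0.2004, 0.005]
orientation: [0.005, 0.419, 0.908, 0.012]
force: [-16.0, -9.1, 46.2]
grip_width: 0.233
```

Call:
servo_tool(increments=[0,0,-0.001,0])

```text
time_s: 13.4
tcp_pos: [0.3975, 0.2006, 0.0062]
orientation: [0.005, 0.419, 0.908, 0.012]
force: [-0.1, 0.4, -1.7]
grip_width: 0.237
```

Call:
servo_tool(increments=[0,0,0.0006,0,0,0,0,0])

```text
time_s: 13.65
tcp_pos: [0.3977, 0.2008, 0.0055]
orientation: [0.005, 0.419, 0.908, 0.012]
force: [-0.4, 0.1, -1.7]
grip_width: 0.231
```

Call:
servo_tool(increments=[0,0,0,0,0,0,0,0,0,0,0,0,0,0,-0.02,0,0,0,-0.04,0,0,-0.02,-0.05,0,0,-0.02,-0.03,0,0,0,0,0], fingers=0.5)

```text
time_s: 14.65
tcp_pos: [0.3638, 0.1718, 0.1485]
orientation: [0.005, 0.419, 0.908, 0.012]
force: [-0.1, -0.0, -1.4]
grip_width: 0.499
```

```bash
python3 - <<'E'
from st import *
st();shot("wrist","w5");
E
```

```text
t 14.65 tcp [0.3638 0.1718 0.1485] xang 130.42 zax [ 0.019  0.017 -1.   ] q6 -0.27 F [-0.1 -0.  -1.4] w 0.499
```

View pics/w5.png

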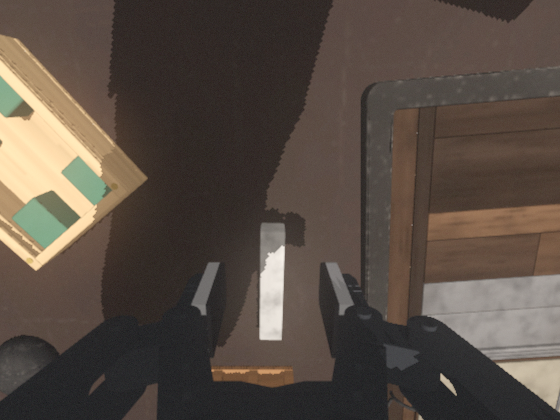

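```bash
python3 - <<'E'
from st import *
c=dict(np.load("w5.npz"));Z=cloud(c)[...,2]
print("top z",np.nanmedian(Z[250:330,265:278]),np.nanmedian(Z[230:245,265:278]),np.nanmedian(Z[320:335,265:278]))
r=rect(c,box((Z>.018)&(Z<.03),240,310,215,350),.023,"bar")
rel([r[0][0]/1000,r[0][1]/1000,.005],130.4)
E
```

```text
top z 0.02291034029373723 0.022576621938306007 0.022874415178310792
bar px 2602 centre [424.8 224.7] size [110.4  20.9] long axis deg 39.4
t 14.7 tcp [0.3638 0.1719 0.1474] xang 130.42 zax [ 0.018  0.017 -1.   ] q6 -0.27 F [0.5 0.7 0. ] w 0.5
tool shift [0.0005 0.0771 0.1444]
turn about tool z 0.0004
```

Call:
servo_tool(increments=[0,0.04,0,0.015,0,0.036,0.02,0,0,0,0.04,0,0,0,0.03,0,0,0,0,0])

```text
time_s: 15.32
tcp_pos: [0.4252, 0.2245, 0.0515]
orientation: [0.003, 0.426, 0.905, 0.01]
force: [0.7, -0.7, 0.3]
grip_width: 0.501
```

```bash
python3 - <<'E'
from st import *
rel([.4248,.2247,.005],129.6)
E
```

```text
t 15.325 tcp [0.4252 0.2245 0.0515] xang 129.55 zax [ 0.014  0.015 -1.   ] q6 -0.21 F [ 0.7 -0.7  0.3] w 0.501
tool shift [ 0.0002 -0.0011  0.0465]
turn about tool z -0.0009
```

Call:
servo_tool(increments=[0,-0.001,0.02,0,0,0,0.014,0,0,0,0.007,0,0,-0.001,0.001,0,0,0,0,0])

```text
time_s: 15.95
tcp_pos: [0.4258, 0.2248, 0.0103]
orientation: [0.004, 0.426, 0.905, 0.011]
force: [-0.6, 0.5, 0.7]
grip_width: 0.498
```

```bash
python3 - <<'E'
from st import *
rel([.4248,.2247,.005],129.6)
E
```

```text
t 15.95 tcp [0.4258 0.2248 0.0103] xang 129.55 zax [ 0.016  0.016 -1.   ] q6 -0.21 F [-0.6  0.5  0.7] w 0.498
tool shift [ 0.0005 -0.001   0.0053]
turn about tool z -0.0008
```

Call:
servo_tool(increments=[0.0005,-0.001,0.003,0,0,0,0.0015,0,0,0,0,0])

```text
time_s: 16.32
tcp_pos: [0.4252, 0.225, 0.0064]
orientation: [0.004, 0.426, 0.905, 0.011]
force: [-0.2, 0.4, -0.3]
grip_width: 0.501
```

Call:
servo_tool(increments=[0,0,0,0,0,0,0,0,0,0,0,0,0,0,0,0], fingers=0, squeeze=50)

```text
time_s: 16.82
tcp_pos: [0.4254, 0.225, 0.0067]
orientation: [0.005, 0.426, 0.905, 0.012]
force: [0.1, 0.9, 0.7]
grip_width: 0.235
```

Call:
servo_tool(increments=[0,0,-0.03,0,0,0,-0.045,0,0,0,-0.04,0,0,0,0,0])

```text
time_s: 17.32
tcp_pos: [0.4222, 0.2225, 0.1238]
orientation: [0.004, 0.426, 0.905, 0.01]
force: [0.4, 0.3, -2.8]
grip_width: 0.229
```

```bash
python3 - <<'E'
from st import *
rel([.4597,.0062,.15],168.9);shot("side","s6");c=dict(np.load("s6.npz"));crop(c,220,420,150,330,3.3,"pics/s6c.png")
E
```

```text
t 17.325 tcp [0.4222 0.2225 0.1238] xang 129.55 zax [ 0.015  0.016 -1.   ] q6 -0.21 F [ 0.4  0.3 -2.8] w 0.229
tool shift [-0.1906 -0.1082 -0.029 ]
turn about tool z -0.6868
```

View pics/s6c.png

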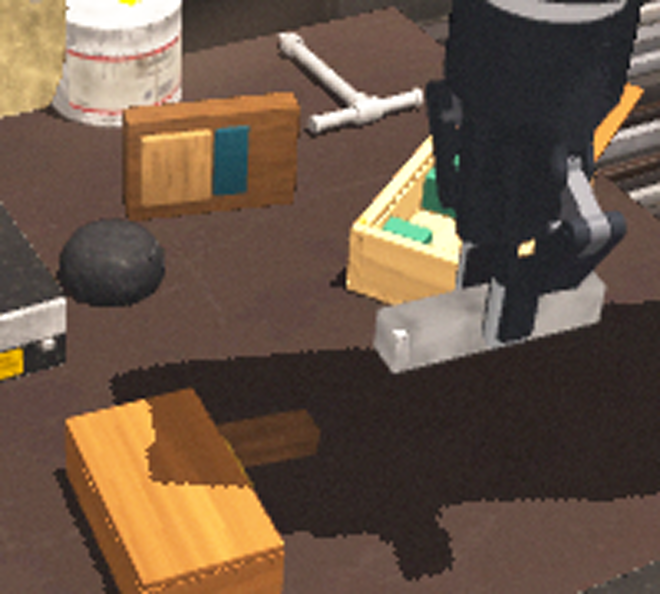

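Call:
servo_tool(increments=[-0.03,-0.018,0,0,-0.03,-0.018,0,0,-0.03,-0.018,0,0,-0.03,-0.018,0,0,-0.03,-0.018,0,0,-0.035,-0.018,0,0,0,0,0,-0.14,0,0,0,-0.14,0,0,0,-0.14,0,0,0,-0.14,0,0,0,-0.1,0,0,0,0])

```text
time_s: 18.88
tcp_pos: [0.4469, 0.0028, 0.1014]
orientation: [-0.007, 0.1, 0.995, 0.006]
force: [-0.8, 0.0, -1.9]
grip_width: 0.229
```

```bash
python3 - <<'E'
from st import *
rel([.4597,.0062,.11],168.9);shot("wrist","w7")
E
```

```text
t 18.875 tcp [0.4469 0.0028 0.1014] xang 168.51 zax [-0.013  0.012 -1.   ] q6 -1.37 F [-0.8  0.  -1.9] w 0.229
tool shift [-0.0118  0.006  -0.0087]
turn about tool z -0.0067
```

View pics/w7.png

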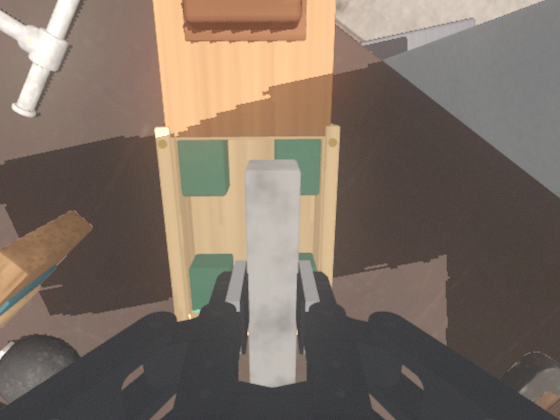

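```bash
cat > bar.py <<'E'
from st import *
def barmeas(f):
    c=dict(np.load(f+".npz"));P=cloud(c);Z=P[...,2]
    hsv=cv2.cvtColor(c["img"],cv2.COLOR_RGB2HSV);S=hsv[...,1].astype(int);V=hsv[...,2].astype(int)
    k=c["K"];m=(S<45)&(V>85)
    t,M=st()
    d=np.abs(Z-(t[2]+.0163))<.006
    m=box(m&d,235,315,140,395)
    pts=P[m];print("bar top z",np.nanmedian(pts[:,2]),"n",m.sum())
    A=np.c_[pts[:,:2],np.ones(len(pts))];co=np.linalg.lstsq(A,pts[:,2],rcond=None)[0];print("slope x,y",co[:2].round(3))
    r=rect(c,m,float(np.nanmedian(pts[:,2])),"bar")
    g=(hsv[...,0]>65)&(hsv[...,0]<95)&(S>70)&(V>25)
    n,l,s,_=cv2.connectedComponentsWithStats(g.astype(np.uint8))
    for i in range(1,n):
        if s[i,4]>400: rect(c,l==i,.032,"green%d"%i)
    return r
E
python3 - <<'E'
from bar import *
barmeas("w7")
E
```

```text
t 18.925 tcp [0.4468 0.0028 0.1014] xang 168.43 zax [-0.013  0.012 -1.   ] q6 -1.37 F [ 0.4  0.6 -1.9] w 0.227
bar top z 0.1175805144285626 n 11385
slope x,y [-0.015 -0.009]
bar px 11384 centre [ 4.448e+02 -3.000e-01] size [101.8  32.3] long axis deg 76.6
```

```bash
cat > bar2.py <<'E'
from st import *
def barm(f,yb=(158,258),yn=(330,392),zt=None):
    c=dict(np.load(f+".npz"));P=cloud(c);Z=P[...,2]
    t,M=st();zt=zt or t[2]+.0163
    m=np.abs(Z-zt)<.005
    a=rect(c,box(m,235,315,*yb),zt,"far part");b=rect(c,box(m,235,315,*yn),zt,"near part")
    u=np.array([.1925,.981]);v=np.array([-.981,.1925]);C=np.array([459.7,6.2])
    A=cv2.boxPoints(a);B=cv2.boxPoints(b)
    lo=(A@u).min();hi=(B@u).max();la=np.mean(A@v);lb=np.mean(B@v)
    print("length",hi-lo,"case-y of centre",-((lo+hi)/2-C@u),"case-x far,near",la-C@v,lb-C@v)
    hsv=cv2.cvtColor(c["img"],cv2.COLOR_RGB2HSV).astype(int)
    g=(hsv[...,0]>65)&(hsv[...,0]<100)&(hsv[...,1]>60)&(Z>.027)&(Z<.037)
    w=np.argwhere(g);W=np.array([onplane(c,x,y,.032)[:2]*1000 for y,x in w])
    if len(W):
        q=(W-C)@v;s=-(W-C)@u;
        for n,k in(("+x+y",(q>0)&(s>0)),("-x+y",(q<0)&(s>0)),("+x-y",(q>0)&(s<0)),("-x-y",(q<0)&(s<0))):
            if k.sum()>50: print("green",n,"x",np.percentile(q[k],[2,98]).round(1),"y",np.percentile(s[k],[2,98]).round(1))
E
python3 - <<'E'
from bar2 import *
barm("w7")
E
```

```text
t 18.925 tcp [0.4468 0.0028 0.1014] xang 168.43 zax [-0.013  0.012 -1.   ] q6 -1.37 F [ 0.4  0.6 -1.9] w 0.227
far part px 4910 centre [439.  -32.3] size [36.3 20.8] long axis deg 78.5
near part px 2592 centre [452.5  34.1] size [30.8 20.7] long axis deg 78.1
length 101.54442810058592 case-y of centre 9.228784815978997 case-x far,near 12.881069495391785 12.429080710840253
green -x-y x [-144.3  -27.9] y [-56.8 -27. ]
```

```bash
python3 - <<'E'
from st import *
c=dict(np.load("w7.npz"));P=cloud(c)
for r in list(range(156,196,3))+list(range(366,396,3)): print(r,P[r,273].round(4),c["img"][r,273])
hsv=cv2.cvtColor(c["img"],cv2.COLOR_RGB2HSV)
print(hsv[170,205],P[170,205],hsv[275,210],P[275,210],hsv[170,310],P[170,310])
E
```

```text
156 [ 0.4358 -0.0373  0.0057] [199 173 135]
159 [ 0.4362 -0.0354  0.0064] [189 171 146]
162 [ 0.4351 -0.0493  0.1021] [173 165 157]
165 [ 0.4352 -0.0493  0.1093] [173 167 158]
168 [ 0.4353 -0.0493  0.1156] [178 171 163]
171 [ 0.4355 -0.0484  0.1167] [193 186 180]
174 [ 0.4357 -0.0476  0.118 ] [191 185 178]
177 [ 0.436  -0.0463  0.1175] [190 185 177]
180 [ 0.4362 -0.0453  0.1179] [185 178 170]
183 [ 0.4364 -0.0445  0.1193] [182 175 168]
186 [ 0.4366 -0.0431  0.118 ] [181 175 168]
189 [ 0.4369 -0.042   0.1182] [179 174 166]
192 [ 0.4371 -0.0406  0.1168] [179 172 165]
195 [ 0.4373 -0.0399  0.1185] [179 173 166]
366 [0.4531 0.0384 0.1169] [195 189 182]
369 [0.4535 0.04   0.117 ] [194 189 181]
372 [0.4538 0.042  0.1166] [194 188 181]
375 [0.4541 0.0432 0.1171] [193 188 181]
378 [0.4545 0.0452 0.1168] [190 185 177]
381 [0.4548 0.0467 0.1169] [188 183 177]
384 [0.4552 0.0488 0.1164] [181 176 169]
387 [0.4555 0.0498 0.1172] [119 116 112]
390 [ 0.4449 -0.0072  0.1767] [67 67 68]
393 [ 0.4449 -0.0074  0.1778] [65 63 66]
[ 62  51 140] [ 0.47826308 -0.0413178   0.03254955] [ 69  61 138] [0.49336889 0.02892454 0.03318994] [ 66  54 141] [ 0.41473775 -0.02812966  0.03214602]
```

```bash
python3 - <<'E'
from st import *
c=dict(np.load("w7.npz"));P=cloud(c);Z=P[...,2]
hsv=cv2.cvtColor(c["img"],cv2.COLOR_RGB2HSV).astype(int)
g=(hsv[...,0]>50)&(hsv[...,0]<90)&(hsv[...,1]>40)&(Z>.029)&(Z<.036)
w=np.argwhere(g);W=np.array([onplane(c,x,y,.032)[:2]*1000 for y,x in w])
u=np.array([.1925,.981]);v=np.array([-.981,.1925]);C=np.array([459.7,6.2]);q=(W-C)@v;s=-(W-C)@u
for n,k in(("+x+y",(q>0)&(s>0)),("-x+y",(q<0)&(s>0)),("+x-y",(q>0)&(s<0)),("-x-y",(q<0)&(s<0))):
    k&=(abs(q)<50)&(abs(s)<70)
    if k.sum()>50: print("green",n,k.sum(),"x",np.percentile(q[k],[1,99]).round(1),"y",np.percentile(s[k],[1,99]).round(1))
t,M=st();print("shift",M.T@np.array([.0134,.0020,.0]))
E
```

```text
green +x+y 1527 x [16.4 43. ] y [27.5 60.7]
green -x+y 2293 x [-42.6 -15.3] y [27.1 59.3]
green -x-y 1009 x [-42.7 -16.5] y [-57.6 -23.3]
t 18.925 tcp [0.4468 0.0028 0.1014] xang 168.43 zax [-0.013  0.012 -1.   ] q6 -1.37 F [ 0.4  0.6 -1.9] w 0.227
shift [-0.01272507  0.00464881 -0.00014511]
```

Call:
servo_tool(increments=[-0.007,0.003,0,-0.007,-0.006,0.002,0,0,0,0,0.02,0,0,0,0.02,0,0,0,0,0])

```text
time_s: 19.55
tcp_pos: [0.4624, 0.006, 0.0598]
orientation: [-0.007, 0.1, 0.995, 0.006]
force: [-0.8, -0.4, -2.6]
grip_width: 0.232
```

```bash
cat > b3.py <<'E'
from st import *
def run(f):
    c=shot("wrist",f);t,M=st();zt=t[2]+.0163
    Z=cloud(c)[...,2];m=np.abs(Z-zt)<.005
    a=rect(c,box(m,235,315,130,255),zt,"far");b=rect(c,box(m,235,315,330,392),zt,"near")
    u=np.array([.1925,.981]);v=np.array([-.981,.1925]);C=np.array([459.7,6.2])
    A=cv2.boxPoints(a);B=cv2.boxPoints(b)
    s=-(A-C)@u;print("centre case-y",s.max()-54.5,"x at +y part",np.mean((A-C)@v),"at -y part",np.mean((B-C)@v))
    e=(np.mean((A-C)@v)+np.mean((B-C)@v))/2;print("TCP vs case centre (x,y)",(t[:2]*1000-C)@v,-(t[:2]*1000-C)@u)
E
python3 -c "
from b3 import *
run('w8')"
```

```text
t 19.6 tcp [0.463  0.006  0.0606] xang 168.55 zax [-0.011  0.012 -1.   ] q6 -1.37 F [-0.  -0.2 -2.1] w 0.235
far px 4716 centre [454.4 -30. ] size [34.7 20.7] long axis deg 78.5
near px 2597 centre [467.9  36.7] size [30.6 20.5] long axis deg 78.2
centre case-y -0.5528223999023396 x at +y part -1.76589450531007 at -y part -2.1994564521789672
TCP vs case centre (x,y) -3.263466376379901 -0.4398056391906233
```

View pics/w8.png

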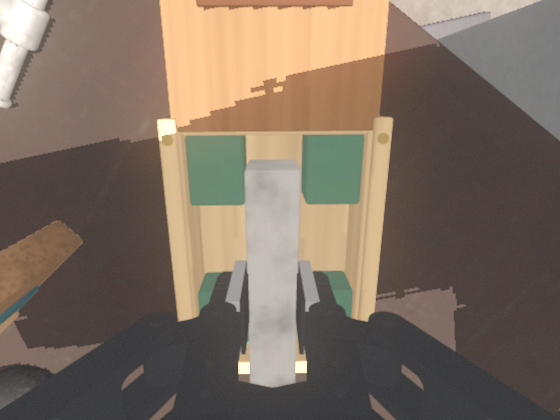

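Call:
servo_tool(increments=[0.0018,0,0.005,-0.006,0,0,0.008,0,0,0,0,0])

```text
time_s: 19.98
tcp_pos: [0.4622, 0.0066, 0.0482]
orientation: [-0.005, 0.097, 0.995, 0.006]
force: [-0.6, 0.2, -1.3]
grip_width: 0.233
```

```bash
python3 -c "
from b3 import *
run('w9')"
```

```text
t 20.025 tcp [0.4624 0.0066 0.0485] xang 168.89 zax [-0.009  0.012 -1.   ] q6 -1.37 F [-0.7  0.4 -1.9] w 0.232
far px 4733 centre [454.3 -29.3] size [34.8 20.8] long axis deg 78.8
near px 2594 centre [467.5  37.8] size [30.8 20.6] long axis deg 78.5
centre case-y -1.1992602890014652 x at +y part -1.5544965703964353 at -y part -1.5726220901489367
TCP vs case centre (x,y) -2.543473199345253 -0.8805692388884758
```

Call:
servo_tool(increments=[0.0015,-0.001,0.004,0,0.0005,0,0.01,0,0.0005,0,0.008,0,0,0,0,0])

```text
time_s: 20.52
tcp_pos: [0.4593, 0.0063, 0.0251]
orientation: [-0.005, 0.097, 0.995, 0.006]
force: [-0.1, 0.1, -2.0]
grip_width: 0.23
```

```bash
python3 -c "
from b3 import *
run('w10')"
```

```text
t 20.575 tcp [0.4595 0.0063 0.0254] xang 168.88 zax [-0.008  0.012 -1.   ] q6 -1.37 F [-0.7 -0.2 -1.7] w 0.232
far px 4730 centre [451.4 -29.6] size [34.8 20.8] long axis deg 78.8
near px 2595 centre [464.6  37.5] size [30.7 20.6] long axis deg 78.5
centre case-y -0.3627893646240281 x at +y part 1.2280654670715214 at -y part 1.2010724598884472
TCP vs case centre (x,y) 0.1751572352894237 -0.036413611705229575
```

Call:
servo_tool(increments=[0,0,0.004,0,0,0,0.004,0,0,0,0.002,0,0,0,0,0])

```text
time_s: 21.08
tcp_pos: [0.4598, 0.0065, 0.015]
orientation: [-0.004, 0.097, 0.995, 0.006]
force: [0.2, -0.0, -1.5]
grip_width: 0.232
```

Call:
servo_tool(increments=[0,0,0.001,0,0,0,0,0,0,0,0.0005,0,0,0,0,0])

```text
time_s: 21.58
tcp_pos: [0.46, 0.0065, 0.0136]
orientation: [-0.004, 0.097, 0.995, 0.006]
force: [-0.0, -0.1, -1.9]
grip_width: 0.226
```

Call:
servo_tool(increments=[0,0,0.0006,0,0,0,0,0])

```text
time_s: 21.82
tcp_pos: [0.4601, 0.0064, 0.0132]
orientation: [-0.004, 0.097, 0.995, 0.006]
force: [-1.3, -0.2, 1.0]
grip_width: 0.231
```

Call:
servo_tool(increments=[0,0,0,0,0,0,0,0,0,0,0,0], fingers=0.42)

```text
time_s: 22.2
tcp_pos: [0.4604, 0.0064, 0.0134]
orientation: [-0.004, 0.097, 0.995, 0.006]
force: [-0.3, -0.3, -0.9]
grip_width: 0.418
```

Call:
servo_tool(increments=[0,0,-0.015,0,0,0,-0.03,0,0,0,-0.05,0,0,0,-0.05,0,0,-0.04,0,0,0,-0.04,0,0,0,0,0,0])

```text
time_s: 23.08
tcp_pos: [0.4455, -0.0758, 0.1626]
orientation: [-0.003, 0.096, 0.995, 0.006]
force: [0.5, -0.4, 0.3]
grip_width: 0.417
```

```bash
python3 - <<'E'
from st import *
c=shot("wrist","w11");st()
E
```

```text
t 23.125 tcp [ 0.4457 -0.0748  0.1625] xang 169.02 zax [-0.006  0.012 -1.   ] q6 -1.55 F [-0.2 -0.7 -0.7] w 0.418
```

View pics/w11.png

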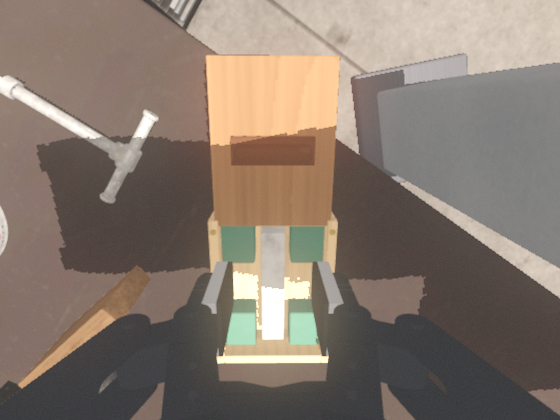

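```bash
python3 - <<'E'
from st import *
c=dict(np.load("w11.npz"));P=cloud(c);Z=P[...,2]
u=np.array([.1925,.981]);v=np.array([-.981,.1925]);C=np.array([459.7,6.2])
print("bar top z +y,-y end",np.nanmedian(Z[232:250,268:280]),np.nanmedian(Z[315:332,268:280]))
r=rect(c,box((np.abs(Z-.029)<.004),259,288,222,345),.029,"bar");d=np.array(r[0])-C;print("bar in case x,y",d@v,-d@u)
g=rect(c,box(Z>.057,215,330,125,175),.0625,"grip");d=np.array(g[0])-C;print("grip in case",d@v,-d@u)
rel([g[0][0]/1000,g[0][1]/1000,.15],78.9)
E
```

```text
bar top z +y,-y end 0.028814302349081833 0.02901868526280238
bar px 2490 centre [459.1   7. ] size [109.3  20.9] long axis deg 79.0
bar in case x,y 0.764381156158436 -0.6229993179321309
grip px 1317 centre [ 435.3 -116.7] size [11.2 54.8] long axis deg 168.9
grip in case 0.25953750534056524 125.22546741790771
t 23.125 tcp [ 0.4457 -0.0748  0.1625] xang 169.02 zax [-0.006  0.012 -1.   ] q6 -1.55 F [-0.2 -0.7 -0.7] w 0.418
tool shift [ 0.0021 -0.0432  0.0121]
turn about tool z 1.5729
```

Call:
servo_tool(increments=[0,-0.04,0,0,0,0,0,0.16,0,0,0,0.16,0,0,0,0.16,0,0,0,0.16,0,0,0,0.16,0,0,0,0.16,0,0,0,0.16,0,0,0,0.16,0,0,0,0.16,0,0,0,0.08,0,0,0,0], fingers=0.6)

```text
time_s: 24.62
tcp_pos: [0.4399, -0.1049, 0.1601]
orientation: [-0.009, 0.768, 0.641, 0.002]
force: [0.2, 0.2, -0.1]
grip_width: 0.598
```

```bash
python3 - <<'E'
from st import *
rel([.4353,-.1167,.0465],78.9)
E
```

```text
t 24.625 tcp [ 0.4399 -0.1049  0.1601] xang 79.73 zax [-0.009  0.016 -1.   ] q6 -0.06 F [ 0.2  0.2 -0.1] w 0.598
tool shift [-0.014  -0.0011  0.1135]
turn about tool z 0.0145
```

Call:
servo_tool(increments=[-0.014,-0.001,0.01,0.014,0,0,0.03,0,0,0,0.025,0,0,0,0,0])

```text
time_s: 25.12
tcp_pos: [0.435, -0.1187, 0.0917]
orientation: [-0.009, 0.77, 0.638, 0.001]
force: [0.3, 0.6, 0.2]
grip_width: 0.6
```

```bash
python3 - <<'E'
from st import *
rel([.4353,-.1167,.0465],78.9)
E
```

```text
t 25.125 tcp [ 0.435  -0.1187  0.0917] xang 79.25 zax [-0.009  0.016 -1.   ] q6 -0.09 F [0.3 0.6 0.2] w 0.6
tool shift [0.0014 0.0004 0.0452]
turn about tool z 0.0061
```

Call:
servo_tool(increments=[0.001,0,0.02,0.006,0,0,0.014,0,0,0,0.007,0,0,0,0.001,0,0,0,0,0])

```text
time_s: 25.75
tcp_pos: [0.4363, -0.1183, 0.0509]
orientation: [-0.008, 0.772, 0.636, 0.002]
force: [-0.1, 0.7, -0.3]
grip_width: 0.603
```

Call:
servo_tool(increments=[0,0,0.001,0,0,0,0,0,0,0,0,0,0,0,0,0,0,0,0,0,0,0,0,0], fingers=0, squeeze=40)

```text
time_s: 26.5
tcp_pos: [0.437, -0.1171, 0.0508]
orientation: [-0.008, 0.771, 0.636, 0.004]
force: [0.5, 1.8, -2.2]
grip_width: 0.126
```

```bash
python3 - <<'E'
from st import *
rel([.4597,.0062,.0465],78.9)
E
```

```text
t 26.5 tcp [ 0.437  -0.1171  0.0508] xang 79.05 zax [-0.005  0.017 -1.   ] q6 -0.08 F [ 0.5  1.8 -2.2] w 0.126
tool shift [ 0.1253 -0.0011  0.0063]
turn about tool z 0.0027
```

Call:
servo_tool(increments=[0.01,0,0.0002,0,0.015,0,0.0003,0,0.015,0,0.0003,0,0.015,0,0.0003,0,0.015,0,0.0003,0,0.015,0,0.0003,0,0.015,0,0.0003,0,0.01,0,0.0002,0])

```text
time_s: 27.5
tcp_pos: [0.4597, -0.0018, 0.0508]
orientation: [-0.007, 0.771, 0.636, 0.003]
force: [0.8, -1.7, 3.6]
grip_width: 0.128
```

```bash
python3 - <<'E'
from st import *
rel([.4597,.0062,.0505],78.9)
E
```

```text
t 27.5 tcp [ 0.4597 -0.0018  0.0508] xang 79.05 zax [-0.004  0.015 -1.   ] q6 0.18 F [ 0.8 -1.7  3.6] w 0.128
tool shift [ 0.0078 -0.0015  0.0004]
turn about tool z 0.0027
```

Call:
servo_tool(increments=[0.005,0,0,0,0.003,0,0,0,0.002,0,0,0,0.001,0,0,0])

```text
time_s: 28.0
tcp_pos: [0.4609, 0.0046, 0.0508]
orientation: [-0.003, 0.772, 0.635, -0.001]
force: [-0.8, -6.7, 5.1]
grip_width: 0.127
```

Call:
servo_tool(increments=[0.002,0,0,0,0.002,0,0,0])

```text
time_s: 28.25
tcp_pos: [0.4609, 0.0048, 0.0508]
orientation: [-0.0, 0.773, 0.634, -0.004]
force: [-3.6, -19.2, 5.6]
grip_width: 0.125
```

Call:
servo_tool(increments=[0,0,0,0,0,0,0,0,0,0,0,0,0,0,-0.03,0,0,0,-0.05,0,0,0,-0.05,0,0,-0.04,0,0,0,-0.04,0,0,0,0,0,0], fingers=0.6)

```text
time_s: 29.38
tcp_pos: [0.3817, 0.0223, 0.1857]
orientation: [-0.002, 0.773, 0.634, -0.003]
force: [0.6, -0.8, 1.2]
grip_width: 0.6
```

```bash
python3 - <<'E'
from st import *
c=shot("wrist","w12");st();s=shot("side","s12");shot("top","t12")
P=cloud(c);Z=P[...,2]
m=Z>.057;m[300:]=0
u=np.array([.1925,.981]);v=np.array([-.981,.1925]);C=np.array([459.7,6.2])
m&=(np.hypot(P[...,0]-.46,P[...,1]-.006)<.045)&(Z<.07)
g=rect(c,m,.0625,"grip");d=np.array(g[0])-C;print("grip in case",d@v,-d@u)
E
```

```text
t 29.425 tcp [0.3829 0.0221 0.1856] xang 78.68 zax [-0.006 -0.001 -1.   ] q6 0.26 F [ 0.6  0.1 -0.4] w 0.598
grip px 501 centre [446.8   8.3] size [11.4 34.5] long axis deg 168.7
grip in case 13.093471759986866 0.45713068504333293
```

View pics/w12.png

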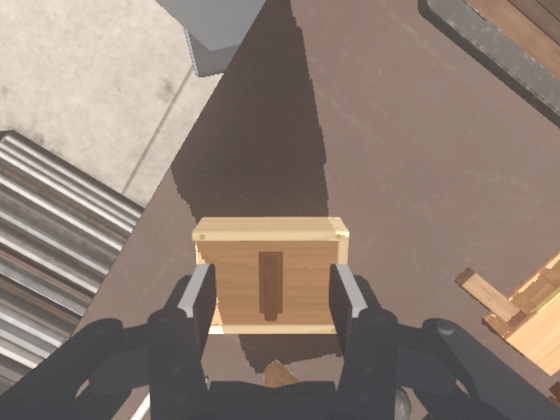

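View pics/s12.png

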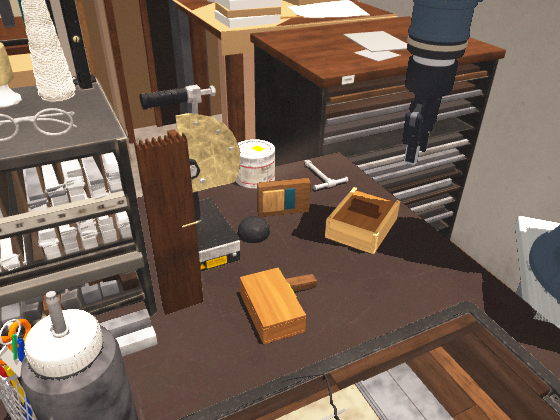

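```bash
python3 - <<'E'
from st import *
from rig import sign_off
a=dict(np.load("side0.npz"));b=dict(np.load("s12.npz"))
d=cv2.absdiff(a["img"],b["img"]).max(2)
for n,(x0,x1,y0,y1) in dict(strip=(285,322,270,298),tape=(235,273,215,245),tin=(232,280,138,190)).items(): print(n,"changed px",int((d[y0:y1,x0:x1]>40).sum()))
print(sign_off())
E
```

```text
strip changed px 0
tape changed px 0
tin changed px 0
the job is handed in; nothing more can be done
None
```

The job is done and handed in after about 29.5 s. I slid the cover back to its stop, drew the bar out by its free end and laid it flat on the table. I then took it again at its middle, lowered it into the cradle and slid the cover shut to its stop.

**Last checks**
- **Bar:** Before the cover went on, the bar lay 0.8 mm off the cradle's centre in x and 0.6 mm off in y. Its top was 29 mm above the table at both ends, which is the height it should have when seated.
- **Cover:** I felt the stop at both ends, about 29 N going back and 19 N going shut. The last picture shows the grip about 0.5 mm from the shut position along the slide, which is within camera accuracy. A mask I set cut off part of the grip in that picture, so its crosswise reading (13 mm) means nothing.
- **Other things:** The side view showed no changed pixels at the oak strip, tape measure or tin.

**Not as intended:** When I laid the bar on the table, the wrist force reached 46 N for a moment, with the bar pressed down between the fingers. I eased off before letting go. That is well under the 120 N wrist limit. It was the bar on the table rather than the arm or gripper body, so I don't read it as breaking the 40 N limit.

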